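# Reset the bench unit under its push-latch cover

### The arm

A 6-joint arm with a two-finger parallel gripper is mounted at the origin on the work surface. World frame = base frame: x ahead of the robot, y to its left, z up, the work surface at z = 0. Lengths are in mm, angles in degrees, forces in N, time in s.
With the tool pointing down it reaches from about 350 to 850 mm from the base axis. Payload 8.1 kg.
Tool frame: the origin (TCP) lies at the very end of the fingers, on their centre line; the grasp point (between the pads) lies 19 mm behind it; z points along the fingers, y is the line along which they close (so a half turn about z gives the same grasp; the last joint's range is limited). The gripper opens to 85 mm and grips with 20 to 120 N. Pads are 22 mm wide; open, the fingers measure 114 mm over their backs; the gripper's body (76 mm by 85 mm) begins 54 mm behind the grasp point. The pads swing forward as they close: fully open they stand 13 mm farther back than shut.
Start: joints at [-76.284, 7.471, 85.268, -0, 87.261, -4.893], TCP at [191.492, -568.626, 199.292] pointing down, gripper open.
Joint ranges: [-169.43, 169.43], [-51.17, 129.36], [1.28, 143.12], [-76.62, 256.62], [0, 156.53], [-152.29, 152.29]. Speed limits (degrees/s): [136.94, 136.94, 159.86, 180, 180, 180].

### API

Orientations are given as [roll, pitch, yaw] about the fixed x, y, z axes, in that order (R = Rz(yaw) Ry(pitch) Rx(roll)).
In Python, from bench import sense, eyes, job, models gives the robot as it stands. The module is installed in compiled form; this text tells all that it offers.
- The arm moves only by the tool apply_moves, never from a script. Its argument "rows" is a list of rows, each a list of 6 numbers: the shift along the tool's x, y, z in mm, then the turn, a rotation vector about the tool's x, y, z in rad. In form: [[dx, dy, dz, rx, ry, rz], ...]. A call has exactly 5 rows; each row shifts and turns the commanded pose from where the row before left it, along the tool's axes as they then stand; what a row does not reach is not made up. A row lasts 1/8 s, in which the tool goes at most 62.5 mm and 10.7 degrees, less where a joint would pass 70% of its speed; a pose out of reach is approached as far as the arm can. A call is refused whole if a number of a shift passes 62.5 or a number of a turn 0.188, either way. A call with a gripper value outside its range is refused whole. "fingers" is the finger opening in mm, from 0 to 85.4, set as the call begins (left out, the last holds). The fingers move at their own pace and stop on an object; "grip_force" is the grip in N (left out, the last holds). Time passes only in rows, so rows that do not move let the fingers close, or fill a call up. It gives the time, the measured TCP pose, the force, the opening and the grip force at its end, in the units of the state.
- sense(): the state, without advancing time (a new reading comes with each control period).
- eyes.snapshot(name): name is "scene" or "top" or "wrist"; returns (picture, depth): 400x640x3 uint8, red, green, blue; 400x640 float32, mm along the optical axis (not along the pixel's ray), 0 where there is no reading.
- eyes.get_calibration(name): a dict with "intrinsics" (3x3 intrinsics, pixels), "R" (3x3) and "t" (3): a world point X has camera coordinates R X + t; the wrist camera has in their place "mount" (4x4, takes a point from camera to tool coordinates, whose origin is the TCP and whose axes are the flange's). Camera axes: x right, y down, z forward; pixel columns grow to the right and rows downward; lengths in mm; the calibration is good to about 2 mm. The wrist camera is an equidistant fisheye: a pixel r from the principal point sees the ray r / f radians off the axis. A picture is of the moment at which its call begins: read the wrist's pose just before it. get_calibration takes no time and is no camera call.
- job.hand_in(): hands the job in; it is judged then, once.
Trained networks look in the newest picture that a camera, given by its name, has taken for a name from the list of things; names that differ only in an ending like _2 or _b are one class to them, and where a whole thing is asked for, a point or a joint stands for the part that bears it (a point fixed in the world has none). Each returns a list of dicts, best first, with "confidence" (0 to 1); they miss things now and then, are a little off and sometimes report something else, mostly with a low value. They report only what shows in the picture. A call takes as long as a camera call.
- models.boxes_of(name, camera): "xyz" ([x, y, z] in mm, in world coordinates, good to about 4 mm: the middle of the surface that is visible of it).
- models.cut_out(name, camera): "pixels" (400x640 bool, what is visible of it).
- models.place_of(name, camera): "xyz" ([x, y, z] in mm, in world coordinates, good to about 4 mm: a listed point, or the origin of a listed thing).
The state is a dict: "time": time; "joint_pos": joint angles; "qd": joint speeds; "joint_efforts": joint torques, N m; "tool_pos": TCP position; "tcp_rot": TCP orientation; "ft_force": force on the tool from outside, world axes, zero at the start; "wrist_torque": the same for the moment, N m; "finger_gap": finger opening in mm; "grip_force": force on a finger pad.
Only numpy, scipy, OpenCV 4.12 (cv2) and the standard library are available. Lean on these libraries where they do the work, as an engineer would, in place of code of your own. Each camera call takes 0.05 s, during which the arm holds its last target. There are 200 camera calls.

### The job

The grey bench unit has a push-latch cover in its top: press the cover in near its free edge and let go so that it pops open, then press the round reset button beneath it fully down and let it come back up. Finally swing the cover down again and press it in until it latches, so that it stays shut, flush with the unit's top, when you take your hand away. Do it all by pressing and pushing, and leave everything else on the bench and on the unit where it stands.

Things in the scene. Friction and masses are not known exactly. Their poses are not given: they have to be found in the camera images.
- unit: grey low box fixed to the bench, 200 (x) x 270 (y) x 60 mm high; origin at the centre of its underside, x away from the robot at yaw 0, z up. Flush in its top lies the aluminium cover, 90 (x) x 100 mm (y), centred at x = 0, y = -35 mm; under it is a recess 94 x 104 mm, its floor 30 mm below the top, with the reset button in it
- cover (a joint): cover angle (rad): 0 latched shut, flush; -0.07 pushed fully in (stop); 1.5 popped open, nearly upright, its free edge swung up and towards the robot. Push-push latch with a damped opening spring: press to -0.045 or deeper and let go, and it changes over: from shut it swings to 1.5 in about 1 s if unhindered; swung down and pressed so, it stays at 0. 4 to 6 N at the pad moves it, 10 to 15 N holds it on the stop
- cover_pad (a point): middle of a shallow round mark 24 mm wide on the cover's outer face, the place to press: 72 mm from the hinge, 18 mm from the free edge; it moves with the cover (its z axis is the outward normal of the cover, its x axis points from the hinge to the free edge)
- cover_hinge (a point): middle of the hinge line, at the cover's edge nearest the robot, 57.5 mm above the bench; the hinge runs along the unit's y. The cover is a plate 90 mm long from hinge to free edge, 100 mm wide and 5 mm thick, centred on this line in thickness (outer face 2.5 mm from it)
- reset (a joint): travel of the reset button (m): 0 up, 0.006 fully down; springs back. Fully down takes about 5 N
- reset_top (a point): centre of the top face of the reset button, a round plain grey cap 26 mm in diameter in a black collar 42 mm wide; 62 mm from the hinge on the cover's centre line, top face 12 mm below the deck, pressed straight down; hidden while the cover is shut
- loupe: black magnifier standing on the unit's deck beside the cover (on its +y side), 42 mm wide, 40 mm high; origin under its centre; leave it
- standoff: brass standoff standing on the unit's deck (+y side, far corner), 16 mm wide, 35 mm high; origin under its centre; leave it
- tape: roll of tape lying on the bench on the unit's +y side, 90 mm wide, 22 mm high; origin under its centre; leave it
- driver: screwdriver, 160 mm long, lying on the bench along the unit's far side; leave it
- meter: black hand multimeter lying on the bench on the unit's -y side, 150 x 75 x 34 mm; origin under its centre; leave it
- jar: clear jar, 60 mm wide, 75 mm high, at the robot's right; origin under its centre; leave it

How it is judged (in metres and radians):
On the way, in this order (a step that is already met when the one before it is completed fails the run):
1. the shut cover is pressed in past flush (value of joint cover below -0.025 rad), for 0.02 s.
2. the cover has popped open (value of joint cover above 1.1 rad), for 0.02 s.
3. the reset button is pressed fully down, the cover open (value of joint reset above 0.0045 m and value of joint cover above 0.5 rad), for 0.02 s.
4. the cover is swung down and pressed in past flush (value of joint cover below -0.02 rad), for 0.02 s.
At the end, for the whole second after the job is handed in: the cover is latched shut by itself, flush with the deck (joint between -0.015 and 0.02 rad), the reset button is up again (within 1 mm), and every bystander is within 20 mm of where it stood (value of joint cover between -0.015 and 0.02 rad and value of joint reset below 0.001 m and distance of each of loupe, standoff, tape, driver, meter, jar from where it was at the start of the episode below 0.02 m); the robot touches nothing.
It fails at once if a bystander (on the unit) is lifted, carried or pushed out of its place (over 20 mm) (distance of any of loupe, standoff from where it was at the start of the episode above 0.02 m).
It fails at once if a bystander (on the bench) is lifted, carried or pushed out of its place (over 20 mm) (distance of any of tape, driver, meter, jar from where it was at the start of the episode above 0.02 m).
It also fails if it takes over 54 s, if anything falls off the work surface, if the arm or the gripper's body presses on something with over 40 N, if the wrist force passes 120 N, or if a joint passes its speed limit or range.

## Working session

There is one attempt and no reset: what is moved stays moved. The work goes in short steps, Python scripts to look and compute and a tool call to move; the robot and the scene stay as the last step left them, time stands still between calls to the robot, and variables do not carry over. Pictures are saved under pics/ and viewed, at most 10 in all, crops included, and the job is handed in when it is done.

Besides the shell and the picture viewer there is one more tool, called after "Call:" by a JSON object that holds its "op" and its "data". apply_moves: Moves the arm, as the interface text tells. Its arguments: {"type":"object","properties":{"rows":{"type":"array"},"fingers":{"type":"number"},"grip_force":{"type":"number"}},"required":["rows"]}

```bash
mkdir -p pics; python3 - <<'E'
from bench import sense, eyes, job, models
import cv2,numpy as np
s=sense();print(s)
for c in("scene","top"):
    p,d=eyes.snapshot(c);cv2.imwrite(f"pics/{c}0.png",p[:,:,::-1])
    for n in("unit","cover_pad","cover_hinge","loupe","standoff","meter","tape","jar"):
        r=models.place_of(n,c);print(c,n,[(np.round(x["xyz"]),round(x["confidence"],2)) for x in r[:2]])
    if c=="top":
        k=eyes.get_calibration(c);r=models.cut_out("cover_pad",c)
        m=r[0]["pixels"].astype(np.uint8);v,u=np.nonzero(m);z=d[v,u];ok=z>0
        K=k["intrinsics"];P=np.c_[(u-K[0][2])/K[0][0]*z,(v-K[1][2])/K[1][1]*z,z][ok]
        W=(P-k["t"])@np.array(k["R"]);print("cover mask mean",W.mean(0),cv2.minAreaRect(W[:,:2].astype(np.float32)))
print(sense()["time"])
E
```

```text
{'time': 0.0, 'joint_pos': array([-7.62847934e+01,  7.51522708e+00,  8.53308315e+01, -7.68528705e-05,
        8.72598775e+01, -4.89299828e+00]), 'qd': array([ 0.08323183, -0.02415417,  0.06173045,  0.06629212, -0.08777116,
        0.01713672]), 'joint_efforts': array([ 1.03943315e-03, -5.69406009e+01, -5.00549912e+01, -2.48829483e-04,
        1.48976332e-02,  4.23762486e-06]), 'tool_pos': array([ 191.33321359, -568.03201254,  198.22835434]), 'tcp_rot': array([-1.79894443e+02, -8.95935390e-03,  1.86082004e+01]), 'ft_force': array([ 0.6721838 , -0.34200923, -0.728229  ]), 'wrist_torque': array([-0.02374558, -0.024583  , -0.00930144]), 'grip_force': 0.0, 'finger_gap': 85.26867411644699}
scene unit [(array([ 544., -107.,    2.]), 0.76)]
scene cover_pad [(array([ 553., -150.,   56.]), 0.84)]
scene cover_hinge [(array([ 482., -126.,   62.]), 0.56)]
scene loupe [(array([567.,  -3.,  62.]), 0.54)]
scene standoff [(array([637., -84.,  60.]), 0.46)]
scene meter [(array([ 446., -296.,   -4.]), 0.84), (array([638., -82.,  57.]), 0.2)]
scene tape [(array([584.,  97.,   1.]), 0.8), (array([ 448., -296.,   -2.]), 0.44)]
scene jar [(array([ 425., -493.,    2.]), 0.65)]
top unit [(array([ 542., -110.,   -1.]), 0.57)]
top cover_pad [(array([ 560., -154.,   60.]), 0.67)]
top cover_hinge [(array([ 486., -125.,   53.]), 0.93)]
top loupe [(array([571., -12.,  56.]), 0.53)]
top standoff [(array([639., -88.,  62.]), 0.46)]
top meter [(array([ 448., -293.,   -1.]), 0.62)]
top tape [(array([586., 104.,  -6.]), 0.87)]
top jar [(array([573., -10.,  58.]), 0.6)]
cover mask mean [ 529.57906589 -142.37904534   59.1689163 ] ((529.6193237304688, -142.18765258789062), (99.80665588378906, 88.8541259765625), 70.77366638183594)
0.95
```

View pics/top0.png

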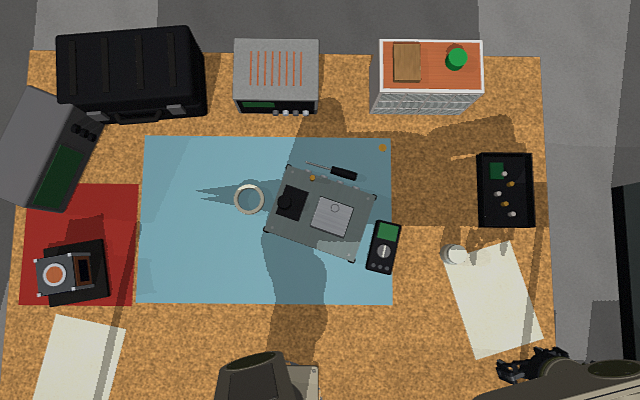

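View pics/scene0.png

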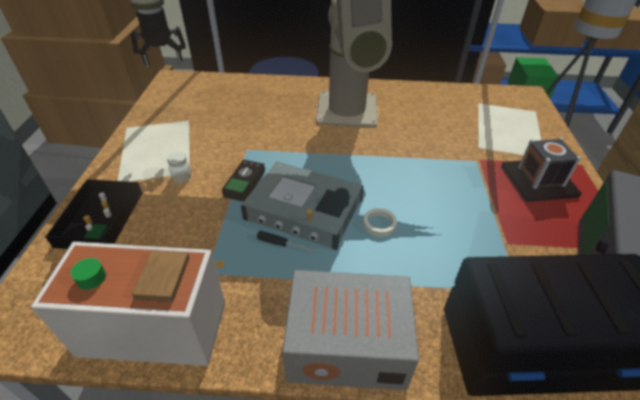

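```bash
cat > h.py <<'E'
import numpy as np
from scipy.spatial.transform import Rotation as Ro
from bench import sense, eyes, job, models
C=np.array([529.6,-142.2]);YAW=-19.2
a=np.radians(YAW);ex=np.array([np.cos(a),np.sin(a)]);ey=np.array([-ex[1],ex[0]])
H=C-45*ex
def U(x,y,z): return np.r_[H+x*ex+y*ey,z]   # hinge frame -> world
def rep(x,y,z,rpy=(180,0,YAW)):
    s=sense();R=Ro.from_euler('xyz',s["tcp_rot"],degrees=True)
    p=s["tool_pos"];d=p[:2]-H
    print("hinge frame tcp",np.round([d@ex,d@ey,p[2]],1),"rot",np.round(s["tcp_rot"],1),"F",np.round(s["ft_force"],1),"t",s["time"],"gap",round(s["finger_gap"],1))
    print("tool shift",np.round(R.inv().apply(U(x,y,z)-p),1),"turn",np.round((R.inv()*Ro.from_euler('xyz',rpy,degrees=True)).as_rotvec(),3))
E
python3 - <<'E'
from h import *
rep(72,0,200); print(eyes.get_calibration("wrist")["mount"])
E
```

```text
hinge frame tcp [-134.1 -513.9  199.3] rot [180.    0.   18.6] F [-0.1 -0.2 -0.4] t 0.95 gap 85.5
tool shift [ 477.9 -279.7   -0.7] turn [0.   0.   0.66]
[[ 1.14441377e-03 -9.61829676e-01 -2.73646423e-01  6.89459543e+01]
 [ 9.99997062e-01  1.68546758e-03 -1.74211057e-03  7.90964062e-01]
 [ 2.13683582e-03 -2.73643626e-01  9.61828779e-01 -1.74219525e+02]
 [ 0.00000000e+00  0.00000000e+00  0.00000000e+00  1.00000000e+00]]
```

Call:
{"op": "apply_moves", "data": {"rows": [[0,0,0,0,0,0.165],[0,0,0,0,0,0.165],[0,0,0,0,0,0.165],[0,0,0,0,0,0.165],[0,0,0,0,0,0]], "fingers": 0}}

```text
time: 1.58
tool_pos: [191.5, -568.6, 199.3]
tcp_rot: [-180.0, 0.0, -19.2]
ft_force: [-0.9, -0.1, -0.2]
finger_gap: -0.1
grip_force: 0.0
```

```bash
python3 -c "
from h import *
rep(72,0,200)"
```

```text
hinge frame tcp [-134.1 -513.9  199.3] rot [-180.     0.   -19.2] F [-0.9 -0.1 -0.2] t 1.575 gap -0.1
tool shift [ 206.5 -513.7   -0.7] turn [-0.     0.     0.001]
```

Call:
{"op": "apply_moves", "data": {"rows": [[20,-50,0,0,0,0],[20,-50,0,0,0,0],[20,-50,0,0,0,0],[20,-50,0,0,0,0],[20,-50,0,0,0,0]]}}

```text
time: 2.2
tool_pos: [369.1, -364.1, 199.5]
tcp_rot: [180.0, -0.0, -19.0]
ft_force: [0.7, -0.0, 0.1]
finger_gap: -0.2
grip_force: 0.0
```

Call:
{"op": "apply_moves", "data": {"rows": [[20,-50,0,0,0,0],[20,-50,0,0,0,0],[20,-50,0,0,0,0],[20,-50,0,0,0,0],[20,-50,0,0,0,0]]}}

```text
time: 2.82
tool_pos: [545.9, -160.8, 199.6]
tcp_rot: [180.0, -0.0, -18.9]
ft_force: [-0.2, -0.4, 0.6]
finger_gap: -0.1
grip_force: 0.0
```

```bash
python3 - <<'E'
from h import *
import cv2
rep(72,0,80)
p,d=eyes.snapshot("wrist");cv2.imwrite("pics/w1.png",p[:,:,::-1])
for n in("cover_pad","cover_hinge"):
    for r in models.place_of(n,"wrist")[:1]:
        q=np.array(r["xyz"]);e=q[:2]-H;print(n,np.round(q,1),"hinge frame",np.round([e@ex,e@ey],1),r["confidence"])
E
```

```text
hinge frame tcp [ 66.5 -12.2 199.6] rot [180.   -0.  -18.9] F [-0.2 -0.4  0.6] t 2.825 gap -0.1
tool shift [  5.4 -12.2 119.6] turn [ 0.    -0.001  0.005]
cover_pad [ 556.7 -148.7   58. ] hinge frame [72.7  2.8] 0.85
cover_hinge [ 486.7 -134.3   54.4] hinge frame [ 1.9 -6.6] 0.91
```

View pics/w1.png

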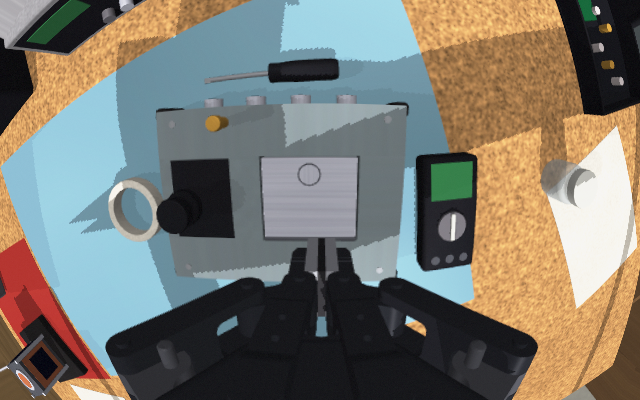

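Call:
{"op": "apply_moves", "data": {"rows": [[5,-12,40,0,0,0],[0,0,40,0,0,0],[0,0,40,0,0,0],[0,0,10,0,0,0],[0,0,0,0,0,0]]}}

```text
time: 3.6
tool_pos: [553.1, -153.2, 69.5]
tcp_rot: [180.0, 0.0, -19.2]
ft_force: [0.7, 0.8, -0.3]
finger_gap: -0.3
grip_force: 0.0
```

```bash
python3 -c "
from h import *
rep(72,0,60)"
```

```text
hinge frame tcp [70.8 -2.6 69.5] rot [180.    0.  -19.2] F [ 0.7  0.8 -0.3] t 3.6 gap -0.3
tool shift [ 1.2 -2.6  9.5] turn [0.    0.001 0.   ]
```

Call:
{"op": "apply_moves", "data": {"rows": [[1,-2.5,7,0,0,0],[0,0,3,0,0,0],[0,0,2,0,0,0],[0,0,1,0,0,0],[0,0,0,0,0,0]]}}

```text
time: 4.22
tool_pos: [555.3, -150.5, 56.3]
tcp_rot: [180.0, 0.0, -19.2]
ft_force: [-0.1, -0.5, 0.8]
finger_gap: 0.2
grip_force: 0.0
```

Call:
{"op": "apply_moves", "data": {"rows": [[0,0,1,0,0,0],[0,0,1,0,0,0],[0,0,1,0,0,0],[0,0,0,0,0,0],[0,0,0,0,0,0]]}}

```text
time: 4.85
tool_pos: [555.3, -150.5, 53.3]
tcp_rot: [-180.0, -0.0, -19.2]
ft_force: [-0.3, -0.7, 0.3]
finger_gap: 0.2
grip_force: 0.0
```

Call:
{"op": "apply_moves", "data": {"rows": [[0,0,1,0,0,0],[0,0,1,0,0,0],[0,0,0,0,0,0],[0,0,0,0,0,0],[0,0,0,0,0,0]]}}

```text
time: 5.48
tool_pos: [555.3, -150.5, 51.3]
tcp_rot: [-180.0, -0.0, -19.2]
ft_force: [0.3, -0.1, -0.5]
finger_gap: 0.5
grip_force: 0.0
```

```bash
python3 - <<'E'
from h import *
import cv2
rep(72,0,60)
p,d=eyes.snapshot("wrist");cv2.imwrite("pics/w2.png",p[:,:,::-1])
for r in models.place_of("cover_pad","wrist")[:2]: print(r)
E
```

```text
hinge frame tcp [72.   0.6 51.3] rot [-180.    -0.   -19.2] F [ 0.3 -0.1 -0.5] t 5.475 gap 0.5
tool shift [-0.   0.6 -8.7] turn [-0. -0. -0.]
{'xyz': [558.4, -151.5, 62.2], 'confidence': 0.9}
```

View pics/w2.png

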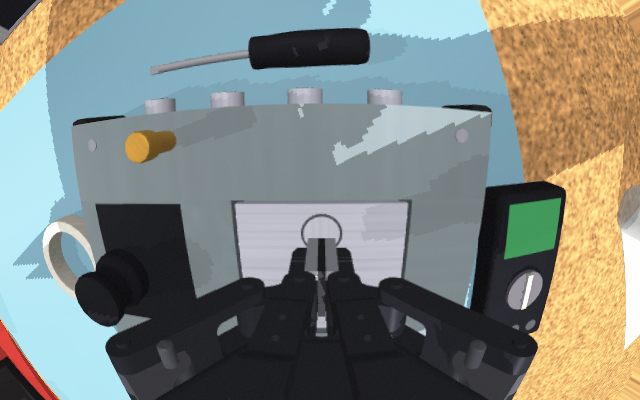

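Call:
{"op": "apply_moves", "data": {"rows": [[0,0,1,0,0,0],[0,0,1,0,0,0],[0,0,1,0,0,0],[0,0,0,0,0,0],[0,0,0,0,0,0]]}}

```text
time: 6.2
tool_pos: [555.3, -150.5, 48.3]
tcp_rot: [-180.0, 0.0, -19.2]
ft_force: [-0.8, -0.5, -0.4]
finger_gap: -0.3
grip_force: 0.0
```

```bash
cat >> h.py <<'E'
def cloud():
    s=sense();R=Ro.from_euler('xyz',s["tcp_rot"],degrees=True)
    p,d=eyes.snapshot("wrist");k=eyes.get_calibration("wrist");K=np.array(k["intrinsics"]);M=np.array(k["mount"])
    v,u=np.mgrid[0:400,0:640];a=(u-K[0,2])/K[0,0];b=(v-K[1,2])/K[1,1];th=np.hypot(a,b)+1e-9
    t=np.tan(np.minimum(th,1.4))/th;P=np.stack([a*t*d,b*t*d,d],-1).reshape(-1,3)
    T=P@M[:3,:3].T+M[:3,3];W=R.apply(T)+s["tool_pos"]
    e=W[:,:2]-H
    ok=((d>0)&(th<1.3)).ravel()
    return p,T.reshape(400,640,3),np.c_[e@ex,e@ey,W[:,2]].reshape(400,640,3),ok.reshape(400,640)
E
python3 - <<'E'
from h import *
p,T,Q,ok=cloud()
for x in (60,70,80,86,100,120):
  for y in(-60,-35,0,35,60):
    m=ok&(abs(Q[...,0]-x)<3)&(abs(Q[...,1]-y)<3); 
    if m.sum(): print(x,y,m.sum(),np.round(np.median(Q[m][:,2]),1))
print("tip pts: column 322 tool coords")
for r in range(228,262,3): print(r,np.round(T[r,316],1),np.round(T[r,322],1),np.round(T[r,328],1))
E
```

```text
60 -60 82 59.8
60 -35 87 59.8
60 0 47 117.9
60 35 85 59.8
60 60 79 59.9
70 -60 120 59.8
70 -35 378 151.4
70 0 204 122.3
70 35 421 151.9
70 60 109 60.0
80 -60 137 59.9
80 -35 697 152.5
80 0 1374 155.1
80 35 705 153.2
80 60 128 60.1
86 -60 331 166.6
86 -35 887 144.3
86 0 1255 163.5
86 35 843 144.4
86 60 276 165.7
100 -60 102 59.6
100 -35 112 59.8
100 0 118 59.9
100 35 112 59.7
100 60 103 59.7
120 -60 107 59.5
120 -35 122 59.6
120 0 123 59.7
120 35 120 59.7
120 60 109 59.8
tip pts: column 322 tool coords
228 [  6.8  -2.2 -12.2] [  6.5   1.2 -11.4] [  6.3   4.6 -10.9]
231 [  4.8  -2.2 -11.8] [  4.8   1.2 -11.8] [  4.8   4.6 -11.7]
234 [  3.2  -2.2 -12.3] [  3.1   1.2 -12. ] [  3.    4.6 -11.8]
237 [  1.5  -2.2 -12.7] [  1.6   1.2 -13. ] [  1.5   4.6 -12.6]
240 [ 11.2  -1.7 -39.3] [ 11.1   1.1 -39. ] [ 11.    4.  -38.8]
243 [ 10.9  -1.7 -42.1] [ 11.1   1.1 -42.7] [ 10.8   3.9 -42. ]
246 [ 11.4  -1.6 -46.7] [ 11.3   1.1 -46.5] [ 11.4   3.8 -46.7]
249 [ 10.9  -1.5 -48.9] [ 11.1   1.1 -49.2] [ 10.9   3.8 -48.7]
252 [ 11.6  -1.5 -53.4] [ 10.8   1.1 -51.7] [ 10.7   3.7 -51.4]
255 [ 10.9  -1.4 -55. ] [ 11.2   1.1 -55.4] [ 11.4   3.7 -55.9]
258 [ 11.1  -1.4 -58.1] [ 11.4   1.1 -58.8] [ 11.4   3.6 -58.7]
261 [ 11.   -1.3 -60.7] [ 10.9   1.1 -60.5] [ 11.    3.6 -60.8]
```

Call:
{"op": "apply_moves", "data": {"rows": [[0,0,2,0,0,0],[0,0,2,0,0,0],[0,0,2,0,0,0],[0,0,2,0,0,0],[0,0,0,0,0,0]]}}

```text
time: 6.88
tool_pos: [555.0, -150.5, 40.0]
tcp_rot: [180.0, 0.0, -19.2]
ft_force: [-0.1, -1.1, 0.1]
finger_gap: 0.1
grip_force: 0.0
```

```bash
python3 - <<'E'
from h import *
import cv2
print(sense()["ft_force"],sense()["tool_pos"])
p,T,Q,ok=cloud()
cv2.imwrite("pics/w3.png",cv2.resize(p[190:290,240:400,::-1],None,fx=5,fy=5,interpolation=cv2.INTER_CUBIC))
for r in range(222,262,3): print(r,np.round(T[r,310],1),np.round(T[r,316],1),np.round(T[r,322],1),np.round(T[r,328],1))
E
```

```text
[-0.11816949 -1.14496626  0.13936671] [ 555.04786184 -150.46561414   39.96706563]
222 [ 13.3  -5.2 -20.1] [ 13.2  -2.  -20. ] [ 13.2   1.2 -19.9] [ 13.    4.3 -19.5]
225 [ 11.5  -5.2 -19.8] [ 11.4  -2.  -19.7] [ 11.7   1.2 -20.4] [ 11.4   4.4 -19.7]
228 [ 10.1  -5.2 -20.9] [  9.8  -2.  -20. ] [ 10.2   1.2 -21. ] [ 10.3   4.3 -21.4]
231 [  8.1  -5.3 -20. ] [  8.1  -2.  -20.1] [  8.4   1.2 -20.7] [  8.5   4.4 -20.9]
234 [  6.3  -5.3 -19.8] [  5.8  -2.1 -18.6] [  6.3   1.2 -19.8] [  6.4   4.4 -20. ]
237 [  4.4  -5.3 -19.5] [  5.1  -2.  -21.3] [  5.3   1.2 -21.6] [  4.7   4.4 -20.3]
240 [ 11.5  -4.5 -40.1] [ 11.4  -1.7 -39.8] [ 11.6   1.1 -40.3] [ 11.2   4.  -39.3]
243 [ 10.9  -4.4 -42.2] [ 11.   -1.7 -42.3] [ 10.8   1.1 -41.8] [ 11.2   3.9 -42.9]
246 [ 10.7  -4.3 -45.2] [ 11.9  -1.6 -47.8] [ 11.3   1.1 -46.5] [ 10.8   3.9 -45.4]
249 [ 10.5  -4.3 -48. ] [ 11.   -1.5 -48.9] [ 10.9   1.1 -48.9] [ 10.9   3.8 -48.8]
252 [ 11.7  -4.  -53.5] [ 11.4  -1.5 -53. ] [ 11.    1.1 -52. ] [ 11.1   3.7 -52.2]
255 [ 10.8  -4.  -54.7] [ 11.1  -1.4 -55.3] [ 10.8   1.1 -54.6] [ 11.5   3.7 -56.1]
258 [ 11.2  -3.9 -58.3] [ 11.5  -1.4 -59. ] [ 11.1   1.1 -58.1] [ 11.1   3.6 -58.2]
261 [ 11.   -3.8 -60.7] [ 10.9  -1.4 -60.5] [ 11.2   1.1 -61.1] [ 10.6   3.6 -59.9]
```

View pics/w3.png

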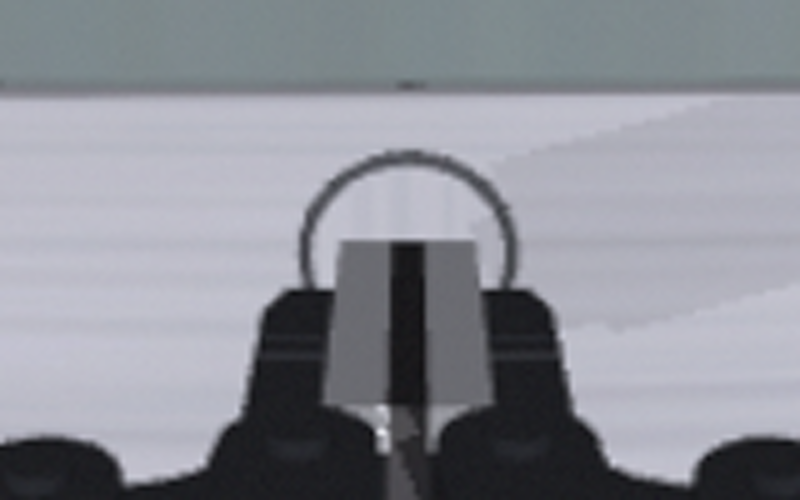

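Call:
{"op": "apply_moves", "data": {"rows": [[0,0,3,0,0,0],[0,0,3,0,0,0],[0,0,3,0,0,0],[0,0,3,0,0,0],[0,0,1,0,0,0]]}}

```text
time: 7.55
tool_pos: [555.3, -150.5, 27.4]
tcp_rot: [180.0, 0.0, -19.2]
ft_force: [-1.4, -0.2, 5.1]
finger_gap: -0.4
grip_force: 2.0
```

Call:
{"op": "apply_moves", "data": {"rows": [[0,0,1,0,0,0],[0,0,1,0,0,0],[0,0,1,0,0,0],[0,0,1,0,0,0],[0,0,1,0,0,0]]}}

```text
time: 8.18
tool_pos: [555.4, -150.6, 23.3]
tcp_rot: [-180.0, -0.0, -19.2]
ft_force: [-7.6, 2.5, 17.9]
finger_gap: -0.1
grip_force: 8.5
```

Call:
{"op": "apply_moves", "data": {"rows": [[0,0,-10,0,0,0],[20,0,-50,0,0,0],[20,0,-60,0,0,0],[10,0,-50,0,0,0],[0,0,0,0,0,0]]}}

```text
time: 8.8
tool_pos: [606.0, -168.3, 197.9]
tcp_rot: [180.0, -0.6, -19.2]
ft_force: [-0.0, -0.3, -0.1]
finger_gap: 0.1
grip_force: 0.0
```

Call:
{"op": "apply_moves", "data": {"rows": [[0,0,0,0,0,0],[0,0,0,0,0,0],[0,0,0,0,0,0],[0,0,0,0,0,0],[0,0,0,0,0,0]]}}

```text
time: 9.43
tool_pos: [602.1, -166.8, 191.3]
tcp_rot: [180.0, 0.0, -19.2]
ft_force: [1.0, -0.6, -0.1]
finger_gap: -0.3
grip_force: 0.0
```

```bash
python3 - <<'E'
from h import *
import cv2
rep(62,0,80)
p,T,Q,ok=cloud()
cv2.imwrite("pics/w4.png",p[:,:,::-1])
for n in("reset_top","cover_pad"):
    for r in models.place_of(n,"wrist")[:1]:
        q=np.array(r["xyz"]);e=q[:2]-H;print(n,np.round(q,1),"hinge frame",np.round([e@ex,e@ey],1),r["confidence"])
m=ok&(abs(Q[...,1])<45)&(Q[...,0]<45)&(Q[...,0]>-40)&(Q[...,2]>65)&(T[...,0]<-20);print("cover?",m.sum(), Q[m].min(0) if m.any() else 0,Q[m].max(0) if m.any() else 0)
E
```

```text
hinge frame tcp [121.6   0.6 191.3] rot [180.    0.  -19.2] F [ 1.  -0.6 -0.1] t 9.425 gap -0.3
tool shift [-59.6   0.6 111.4] turn [ 0.  0. -0.]
reset_top [ 548.7 -147.2   51.1] hinge frame [64.7  1.6] 0.79
cover_pad [ 492.6 -127.3  129.5] hinge frame [5.2 1.9] 0.48
cover? 123 [  6.73121771  -3.75690901 129.18791995] [ 11.87393579   3.71731449 148.44115088]
```

View pics/w4.png

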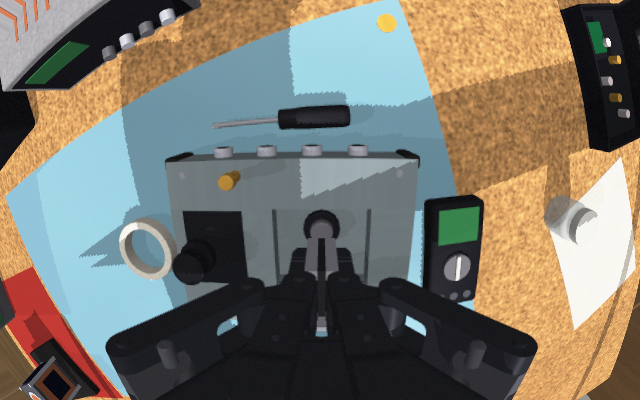

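Call:
{"op": "apply_moves", "data": {"rows": [[-28,0,0,0,0,0],[-28,-1,10,0,0,0],[0,0,35,0,0,0],[0,0,30,0,0,0],[0,0,0,0,0,0]]}}

```text
time: 10.2
tool_pos: [547.5, -146.7, 113.9]
tcp_rot: [-180.0, 0.3, -19.2]
ft_force: [0.3, -0.0, 0.1]
finger_gap: 0.1
grip_force: 0.0
```

```bash
python3 - <<'E'
from h import *
rep(65,1.5,22)
p,T,Q,ok=cloud()
for r in models.place_of("reset_top","wrist")[:1]:
    q=np.array(r["xyz"]);e=q[:2]-H;print(np.round([e@ex,e@ey,q[2]],1),r["confidence"])
E
```

```text
hinge frame tcp [ 63.4   1.6 113.9] rot [-180.     0.3  -19.2] F [ 0.3 -0.   0.1] t 10.2 gap 0.1
tool shift [ 2.1  0.1 91.9] turn [-0.     0.005 -0.   ]
[65.6  2.5 50.1] 0.89
```

Call:
{"op": "apply_moves", "data": {"rows": [[2,0,30,0,0,0],[0,-0.5,30,0,0,0],[0,0,20,0,0,0],[0,0,10,0,0,0],[0,0,0,0,0,0]]}}

```text
time: 10.92
tool_pos: [551.9, -147.8, 26.7]
tcp_rot: [180.0, 0.0, -19.2]
ft_force: [-0.3, 0.9, 0.4]
finger_gap: -0.0
grip_force: 0.0
```

```bash
python3 -c "
from h import *
rep(65,2,16)"
```

```text
hinge frame tcp [67.9  2.1 26.7] rot [180.    0.  -19.2] F [-0.3  0.9  0.4] t 10.925 gap -0.0
tool shift [-2.9  0.1 10.7] turn [ 0.  0. -0.]
```

Call:
{"op": "apply_moves", "data": {"rows": [[-3,0,4,0,0,0],[0,0,3,0,0,0],[0,0,2,0,0,0],[0,0,2,0,0,0],[0,0,2,0,0,0]]}}

```text
time: 11.55
tool_pos: [549.3, -146.9, 14.0]
tcp_rot: [-180.0, -0.0, -19.2]
ft_force: [-0.6, 0.7, 9.4]
finger_gap: 0.0
grip_force: 4.7
```

Call:
{"op": "apply_moves", "data": {"rows": [[0,0,1,0,0,0],[0,0,1,0,0,0],[0,0,0,0,0,0],[0,0,0,0,0,0],[0,0,0,0,0,0]]}}

```text
time: 12.18
tool_pos: [549.5, -146.9, 13.8]
tcp_rot: [180.0, -0.1, -19.2]
ft_force: [-8.7, 3.1, 21.1]
finger_gap: -0.0
grip_force: 10.2
```

```bash
python3 - <<'E'
from h import *
import cv2
p,T,Q,ok=cloud()
cv2.imwrite("pics/w5.png",cv2.resize(p[170:300,220:420,::-1],None,fx=4,fy=4,interpolation=cv2.INTER_CUBIC))
for r in range(200,250,3): print(r,*[np.round(Q[r,c],1) for c in (285,300,310,321,332,342)])
E
```

```text
200 [97.8 17.2 59. ] [98.2 10.5 60.2] [98.1  6.2 59.9] [97.9  1.5 59.1] [98.1 -3.3 60. ] [98.  -7.6 59.5]
203 [96.7 17.1 59.8] [96.8 10.5 59.9] [96.8  6.2 59.9] [96.8  1.5 60.1] [96.4 -3.3 58.7] [96.7 -7.6 59.6]
206 [95.2 17.2 59.4] [94.9 10.7 58.1] [95.5  6.2 60.2] [95.4  1.5 59.7] [95.3 -3.3 59.6] [95.3 -7.7 59.4]
209 [84.5 20.9 30. ] [84.3 12.8 29.2] [84.4  7.4 29.4] [84.1  1.5 28.4] [84.4 -4.4 29.4] [84.1 -9.9 28.6]
212 [82.6 21.  29.3] [82.7 12.8 29.6] [82.8  7.4 29.8] [84.4  1.5 34.6] [84.  -4.3 33.4] [82.6 -9.8 29.1]
215 [81.1 21.  29.9] [81.3 12.8 30.6] [83.8  7.1 37.7] [84.5  1.5 39.7] [84.8 -4.  40.6] [82.7 -9.5 34.5]
218 [79.2 21.1 29.4] [79.2 12.9 29.3] [82.8  7.1 39.6] [83.4  1.5 41.2] [83.4 -4.  41.2] [82.6 -9.2 38.9]
221 [77.7 21.1 30.1] [80.9 12.3 38.8] [82.2  7.  42.3] [81.9  1.5 41.6] [82.2 -4.  42.4] [82.  -9.1 41.7]
224 [76.  21.1 30.2] [79.9 12.2 40.6] [80.6  7.  42.5] [80.9  1.5 43.1] [80.2 -4.1 41.2] [80.2 -9.1 41.2]
227 [74.  21.3 29.5] [78.6 12.1 41.4] [78.6  7.1 41.4] [78.3  1.5 40.6] [78.7 -4.1 41.5] [78.5 -9.2 41.2]
230 [72.4 21.3 30. ] [76.6 12.2 40.6] [76.8  7.1 40.9] [77.3  1.5 42.2] [76.8 -4.1 40.9] [77.  -9.2 41.4]
233 [70.3 21.5 29.4] [75.3 12.2 41.5] [75.6  7.1 42.1] [76.2  1.5 43.6] [76.3 -4.  43.7] [75.5 -9.2 41.8]
236 [68.8 21.4 30. ] [73.8 12.2 41.9] [74.5  7.  43.4] [75.4  1.5 45.5] [75.3 -4.  45.3] [73.5 -9.3 41. ]
239 [66.5 21.7 28.9] [72.  12.3 41.6] [76.4  6.7 51.8] [76.6  1.5 52.1] [76.3 -3.8 51.4] [72.7 -9.2 43.1]
242 [65.  21.6 29.6] [70.7 12.2 42.5] [76.3  6.6 55. ] [76.4  1.5 55.2] [76.  -3.7 54.5] [71.2 -9.2 43.5]
245 [63.3 21.7 30. ] [68.7 12.3 41.7] [76.9  6.4 59.9] [76.4  1.4 58.6] [76.3 -3.6 58.5] [70.1 -9.2 44.7]
248 [66.3 20.4 40.5] [71.9 11.6 52.4] [76.4  6.4 62. ] [76.6  1.4 62.3] [75.8 -3.5 60.7] [134.7   1.3 188.1]
```

View pics/w5.png

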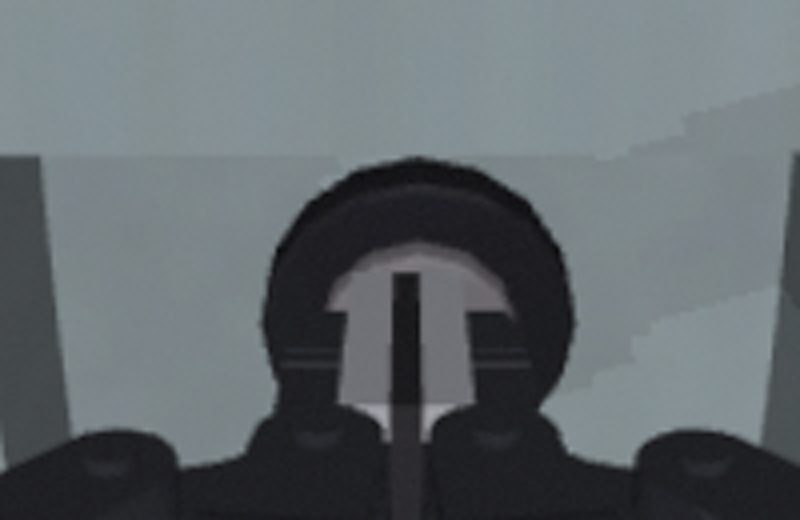

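```bash
python3 - <<'E'
from h import *
s=sense();R=Ro.from_euler('xyz',s["tcp_rot"],degrees=True)
print("F tool",np.round(R.inv().apply(s["ft_force"]),2),"M tool",np.round(R.inv().apply(s["wrist_torque"]),3))
p,T,Q,ok=cloud()
for r in range(229,241): print(r,*[np.round(Q[r,c,[0,2]],1) for c in (304,308,312,316,326,330,334,338)])
g=ok.copy();g[:285]=0
t=T[g];w=Q[g];m=(w[:,2]<75)&(w[:,2]>62);print("low pts",m.sum(),np.round(t[m][:8],0))
vv,uu=np.nonzero(g);print(np.c_[vv,uu][m][:8])
E
```

```text
F tool [ -8.66   0.88 -21.82] M tool [-0.03  -1.607  0.028]
229 [77.7 41.8] [78.  42.5] [77.5 41.3] [77.5 41.4] [77.8 42. ] [77.8 42.2] [77.9 42.4] [77.7 41.7]
230 [76.9 41.3] [77.  41.6] [77.6 42.9] [77.  41.4] [77.3 42.1] [77.4 42.3] [76.9 41.1] [76.8 40.9]
231 [76.6 41.9] [76.6 41.9] [76.2 40.8] [77.  42.8] [76.9 42.6] [76.6 41.8] [76.8 42.3] [76.8 42.3]
232 [75.7 40.9] [75.9 41.5] [76.2 42.1] [76.7 43.3] [76.9 43.9] [75.9 41.5] [76.4 42.6] [76.1 42. ]
233 [75.6 42.1] [75.4 41.6] [75.4 41.6] [76.1 43.2] [76.8 44.9] [75.6 42.1] [75.8 42.6] [75.2 41.1]
234 [74.6 41.1] [75.1 42.3] [75.3 42.8] [75.4 43. ] [76.4 45.3] [76.  44.3] [75.6 43.3] [75.4 42.9]
235 [74.1 41.2] [74.4 41.9] [75.1 43.5] [75.5 44.4] [75.7 44.9] [75.9 45.4] [75.4 44.2] [74.9 43.1]
236 [73.7 41.5] [73.6 41.3] [74.7 43.8] [75.  44.7] [75.1 44.7] [74.7 43.9] [75.2 45. ] [74.7 44. ]
237 [73.2 41.7] [73.2 41.5] [74.3 44.3] [74.6 44.9] [74.9 45.6] [74.6 44.9] [74.6 44.9] [74.7 45.3]
238 [72.4 41.1] [76.5 50.8] [76.4 50.5] [76.6 50.9] [76.6 51. ] [76.5 50.7] [76.4 50.5] [73.7 44. ]
239 [71.9 41.3] [76.7 52.5] [76.3 51.5] [76.7 52.3] [76.6 52.2] [76.3 51.4] [76.3 51.4] [73.6 45.1]
240 [72.  42.9] [76.7 53.6] [76.6 53.4] [76.1 52.3] [77.1 54.5] [77.  54.2] [77.  54.2] [72.8 44.4]
low pts 718 [[ -12. -128.  -61.]
 [ -12. -128.  -60.]
 [ -12. -126.  -61.]
 [ -12. -126.  -60.]
 [ -11. -125.  -60.]
 [ -12. -125.  -59.]
 [ -12. -124.  -59.]
 [ -12. -123.  -59.]]
[[285  86]
 [285  88]
 [285  89]
 [285  90]
 [285  91]
 [285  92]
 [285  93]
 [285  94]]
```

Call:
{"op": "apply_moves", "data": {"rows": [[0,0,-20,0,0,0],[-2,-12,-4,0,0,0],[0,-11,0,0,0,0],[0,0,0,0.131,0,0],[0,0,0,0.131,0,0]]}}

```text
time: 12.9
tool_pos: [555.1, -122.3, 35.3]
tcp_rot: [-164.7, -0.0, -19.1]
ft_force: [-0.8, 0.2, -0.8]
finger_gap: -0.5
grip_force: 0.0
```

```bash
python3 - <<'E'
from h import *
rep(64,1.5,22)
s=sense();R=Ro.from_euler('xyz',s["tcp_rot"],degrees=True)
p,T,Q,ok=cloud()
for y in(14,16,18):
    c=R.apply([0,y,-32])+s["tool_pos"];e=c[:2]-H;print("corner",np.round([e@ex,e@ey,c[2]],1))
m=ok&(abs(Q[...,0]-63.5)<30)&(abs(Q[...,1]-1.5)<30)&(Q[...,2]<50)
for lo in range(40,52): print(lo,(m&(Q[...,2]>=lo)&(Q[...,2]<lo+1)).sum(),end='; ')
k=m&(Q[...,2]>45.5);print("\ncap",Q[k].mean(0),np.median(Q[k][:,2]),Q[k].min(0),Q[k].max(0))
g=ok&(T[...,2]<-40)&(T[...,2]>-120)&(abs(T[...,0])<25)&(Q[...,2]>62)
for y in range(-80,90,10):
    b=g&(abs(T[...,1]-y)<5)&(T[...,2]<-45); 
    if b.sum(): print("tool y",y,"lowest z",np.round(np.percentile(T[b][:,2],98)),"world z",np.round(np.percentile(Q[b][:,2],2)))
for r in models.place_of("reset_top","wrist")[:1]:
    q=np.array(r["xyz"]);e=q[:2]-H;print(np.round([e@ex,e@ey,q[2]],1),r["confidence"])
E
```

```text
hinge frame tcp [62.6 27.1 35.3] rot [-164.7   -0.   -19.1] F [-0.8  0.2 -0.8] t 12.9 gap -0.5
tool shift [ 1.4 28.3  6.1] turn [-0.266 -0.     0.003]
corner [62.6  5.2 62.5]
corner [62.6  3.3 62. ]
corner [62.6  1.4 61.5]
40 323; 41 923; 42 524; 43 47; 44 31; 45 25; 46 26; 47 24; 48 45; 49 71; 50 0; 51 0; 
cap [72.89171033 -2.52627862 48.34930097] 48.751870871583016 [ 52.09859714 -12.9290584   45.58712611] [77.41658173 12.63442198 49.9829698 ]
tool y -60 lowest z -111.0 world z 157.0
tool y -50 lowest z -101.0 world z 146.0
tool y -40 lowest z -90.0 world z 131.0
tool y -30 lowest z -82.0 world z 122.0
tool y -20 lowest z -75.0 world z 113.0
tool y -10 lowest z -49.0 world z 85.0
tool y 0 lowest z -48.0 world z 82.0
tool y 10 lowest z -48.0 world z 79.0
tool y 20 lowest z -75.0 world z 103.0
tool y 30 lowest z -81.0 world z 105.0
tool y 40 lowest z -88.0 world z 110.0
tool y 50 lowest z -100.0 world z 119.0
tool y 60 lowest z -110.0 world z 127.0
[62.6  1.5 52.8] 0.72
```

Call:
{"op": "apply_moves", "data": {"rows": [[0.5,2,7,0,0,0],[0,1.8,5,0,0,0],[0,0.5,2,0,0,0],[0,0.5,2,0,0,0],[0,0.3,1,0,0,0]]}}

```text
time: 13.62
tool_pos: [555.0, -124.3, 18.0]
tcp_rot: [-165.0, 0.0, -19.2]
ft_force: [-0.9, 2.0, 3.4]
finger_gap: 0.1
grip_force: 2.0
```

Call:
{"op": "apply_moves", "data": {"rows": [[0,0.3,1,0,0,0],[0,0.3,1,0,0,0],[0,0.3,1,0,0,0],[0,0,0,0,0,0],[0,0,0,0,0,0]]}}

```text
time: 14.25
tool_pos: [555.4, -124.8, 16.1]
tcp_rot: [-164.9, -0.0, -19.2]
ft_force: [-5.7, 5.2, 14.3]
finger_gap: -0.4
grip_force: 6.9
```

```bash
cat > c.py <<'E'
from h import *
s=sense();R=Ro.from_euler('xyz',s["tcp_rot"],degrees=True)
c=R.apply([0,16,-32])+s["tool_pos"];e=c[:2]-H;print("corner",np.round([e@ex,e@ey,c[2]],1),s["ft_force"])
p,T,Q,ok=cloud()
m=ok&(np.hypot(Q[...,0]-63,Q[...,1]-1.5)<13)&(Q[...,2]<52)
for lo in range(38,52): print(lo,(m&(Q[...,2]>=lo)&(Q[...,2]<lo+1)).sum(),end='; ')
E
python3 c.py
```

```text
corner [63.6  1.1 42.9] [-5.71430352  5.16210865 14.282694  ]
38 0; 39 0; 40 2; 41 7; 42 8; 43 18; 44 170; 45 578; 46 211; 47 7; 48 0; 49 0; 50 3; 51 7;
```

Call:
{"op": "apply_moves", "data": {"rows": [[0,0.3,1,0,0,0],[0,0.2,0.5,0,0,0],[0,0,0,0,0,0],[0,0,0,0,0,0],[0,0,0,0,0,0]]}}

```text
time: 14.92
tool_pos: [555.6, -124.9, 15.7]
tcp_rot: [-164.9, -0.1, -19.2]
ft_force: [-9.5, 5.6, 22.7]
finger_gap: -0.0
grip_force: 11.8
```

```bash
python3 c.py
```

```text
corner [63.8  1.2 42.5] [-9.47942671  5.55329063 22.6892446 ]
38 0; 39 0; 40 1; 41 8; 42 7; 43 24; 44 237; 45 542; 46 157; 47 2; 48 0; 49 1; 50 7; 51 9;
```

Call:
{"op": "apply_moves", "data": {"rows": [[0,-2,-8,0,0,0],[0,-2,-8,0,0,0],[0,0,0,0,0,0],[0,0,0,0,0,0],[0,0,0,0,0,0]]}}

```text
time: 15.6
tool_pos: [554.3, -125.4, 29.0]
tcp_rot: [-165.0, 0.1, -19.2]
ft_force: [0.5, -0.1, -0.3]
finger_gap: -0.1
grip_force: 0.0
```

```bash
python3 c.py; python3 - <<'E'
from h import *
import cv2
p,T,Q,ok=cloud()
cv2.imwrite("pics/w6.png",cv2.resize(p[170:300,220:420,::-1],None,fx=4,fy=4,interpolation=cv2.INTER_CUBIC))
for n,f in(("deck",(Q[...,0]>100)&(Q[...,0]<130)),("collar",(np.hypot(Q[...,0]-63.5,Q[...,1]-1.5)<20)&(np.hypot(Q[...,0]-63.5,Q[...,1]-1.5)>15)&(Q[...,2]<46))):
    m=ok&f&(abs(Q[...,1])<40)&(Q[...,2]<65);print(n,np.median(Q[m][:,2]))
E
```

```text
corner [62.9  0.3 55.8] [ 0.4832698  -0.11493549 -0.29216513]
38 0; 39 0; 40 1; 41 18; 42 16; 43 2; 44 2; 45 2; 46 4; 47 3; 48 8; 49 14; 50 176; 51 595; deck 59.65899765119399
collar 41.71950770306193
```

View pics/w6.png

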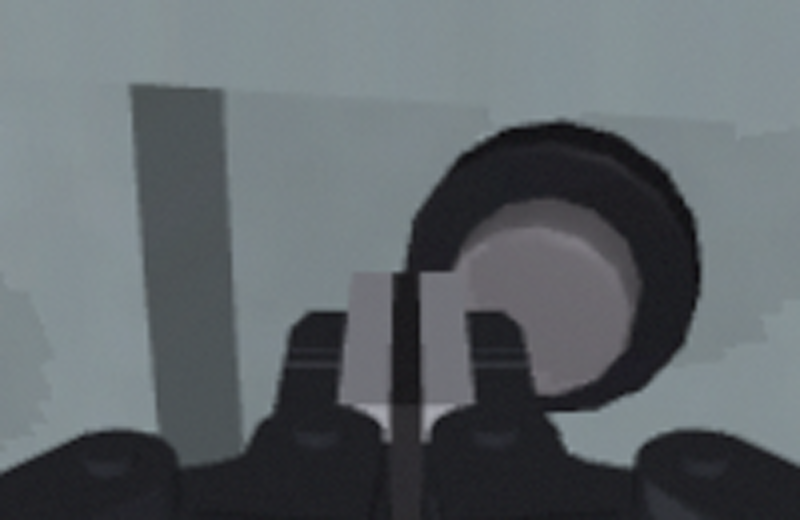

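Call:
{"op": "apply_moves", "data": {"rows": [[0,-12,-45,0,0,0],[0,-12,-45,0,0,0],[0,-12,-45,0,0,0],[0,0,0,-0.131,0,0],[0,0,0,-0.131,0,0]]}}

```text
time: 16.32
tool_pos: [555.3, -126.9, 170.8]
tcp_rot: [179.8, -0.2, -19.3]
ft_force: [-0.7, 1.3, -1.2]
finger_gap: 0.2
grip_force: 0.0
```

```bash
python3 -c "
from h import *
rep(-28,0,165)"
```

```text
hinge frame tcp [ 64.3  23.  170.8] rot [179.8  -0.2 -19.3] F [-0.7  1.3 -1.2] t 16.325 gap 0.2
tool shift [-92.2  23.1   5.6] turn [ 0.004 -0.003 -0.002]
```

Call:
{"op": "apply_moves", "data": {"rows": [[-46,12,0,0,0,0],[-46,11,0,0,0,0],[0,0,35,0,0,0],[0,0,35,0,0,0],[0,0,0,0,0,0]]}}

```text
time: 16.95
tool_pos: [457.6, -116.1, 96.5]
tcp_rot: [-180.0, 0.3, -19.2]
ft_force: [-0.5, -0.5, -0.1]
finger_gap: 0.2
grip_force: 0.0
```

```bash
python3 - <<'E'
from h import *
rep(-8.4,0,98)
# path of TCP for front corner at radius 68 on outer face, tip offset 32, half 11
for th in np.arange(1.5,-0.01,-0.1):
    print(round(th,1),np.round([68*np.cos(th)-2.5*np.sin(th)-11,57.5+68*np.sin(th)+2.5*np.cos(th)-32],1))
E
```

```text
hinge frame tcp [-31.5   1.   96.5] rot [-180.     0.3  -19.2] F [-0.5 -0.5 -0.1] t 16.95 gap 0.2
tool shift [23.1  1.  -1.6] turn [-0.     0.006 -0.   ]
1.5 [-8.7 93.5]
1.4 [-1.9 92.9]
1.3 [ 4.8 91.7]
1.2 [11.3 89.8]
1.1 [17.6 87.2]
1.0 [23.6 84.1]
0.9 [29.3 80.3]
0.8 [34.6 76. ]
0.7 [39.4 71.2]
0.6 [43.7 66. ]
0.5 [47.5 60.3]
0.4 [50.7 54.3]
0.3 [53.2 48. ]
0.2 [55.1 41.5]
0.1 [56.4 34.8]
-0.0 [57. 28.]
```

Call:
{"op": "apply_moves", "data": {"rows": [[11.5,0.5,1.5,0,0,0],[11.5,0.5,1.5,0,0,0],[6.8,0,0.6,0,0,0],[6.7,0,1.2,0,0,0],[6.5,0,1.9,0,0,0]]}}

```text
time: 17.58
tool_pos: [501.1, -132.4, 92.8]
tcp_rot: [-180.0, -0.0, -19.2]
ft_force: [-0.5, 1.3, 2.0]
finger_gap: -0.3
grip_force: 0.8
```

```bash
python3 -c "
from h import *
rep(11.3,0,89.8)"
```

```text
hinge frame tcp [14.9 -0.1 92.8] rot [-180.    -0.   -19.2] F [-0.5  1.3  2. ] t 17.575 gap -0.3
tool shift [-3.6 -0.1  3. ] turn [-0. -0. -0.]
```

Call:
{"op": "apply_moves", "data": {"rows": [[6,0,3.2,0,0,0],[5.5,0,4,0,0,0],[5,0,4.5,0,0,0],[4.5,0,4.8,0,0,0],[4,0,5.2,0,0,0]]}}

```text
time: 18.2
tool_pos: [524.6, -140.5, 70.7]
tcp_rot: [-180.0, -0.0, -19.2]
ft_force: [0.1, 0.4, 3.6]
finger_gap: -0.2
grip_force: 1.4
```

Call:
{"op": "apply_moves", "data": {"rows": [[4.5,0,5.5,0,0,0],[4,0,6,0,0,0],[3.2,0,6,0,0,0],[2.5,0,6,0,0,0],[2,0,6,0,0,0]]}}

```text
time: 18.82
tool_pos: [539.9, -145.9, 41.3]
tcp_rot: [-180.0, -0.0, -19.2]
ft_force: [2.5, 0.5, 4.4]
finger_gap: 0.1
grip_force: 2.0
```

```bash
python3 -c "
from h import *
rep(57,0,32)"
```

```text
hinge frame tcp [56.  -0.1 41.3] rot [-180.    -0.   -19.2] F [2.5 0.5 4.4] t 18.825 gap 0.1
tool shift [ 1.  -0.1  9.3] turn [-0.    -0.001 -0.   ]
```

Call:
{"op": "apply_moves", "data": {"rows": [[2,0,4,0,0,0],[2,0,4,0,0,0],[2,0,3,0,0,0],[2,0,2,0,0,0],[1,0,1,0,0,0]]}}

```text
time: 19.45
tool_pos: [546.3, -148.1, 26.4]
tcp_rot: [180.0, 0.2, -19.2]
ft_force: [-3.2, 1.8, 6.0]
finger_gap: 0.2
grip_force: 2.8
```

Call:
{"op": "apply_moves", "data": {"rows": [[0,0,1,0,0,0],[0,0,1,0,0,0],[0,0,1,0,0,0],[0,0,1,0,0,0],[0,0,0,0,0,0]]}}

```text
time: 20.08
tool_pos: [546.6, -148.2, 23.9]
tcp_rot: [180.0, 0.2, -19.2]
ft_force: [-9.2, 3.2, 16.4]
finger_gap: 0.1
grip_force: 7.7
```

Call:
{"op": "apply_moves", "data": {"rows": [[0,0,-4,0,0,0],[0,0,-10,0,0,0],[0,0,-30,0,0,0],[0,0,-50,0,0,0],[0,0,-50,0,0,0]]}}

```text
time: 20.7
tool_pos: [547.4, -148.5, 168.5]
tcp_rot: [180.0, 0.1, -19.2]
ft_force: [0.8, -0.1, 0.2]
finger_gap: -0.3
grip_force: 0.0
```

Call:
{"op": "apply_moves", "data": {"rows": [[0,0,0,0,0,0],[0,0,0,0,0,0],[0,0,0,0,0,0],[0,0,0,0,0,0],[0,0,0,0,0,0]]}}

```text
time: 21.32
tool_pos: [547.5, -148.5, 166.6]
tcp_rot: [-180.0, 0.1, -19.2]
ft_force: [0.1, -0.9, 0.3]
finger_gap: -0.0
grip_force: 0.0
```

```bash
python3 - <<'E'
from h import *
import cv2
rep(62,0,170)
p,T,Q,ok=cloud();cv2.imwrite("pics/w7.png",p[:,:,::-1])
for x in(50,65,75,85,100):
  for y in(-30,0,30):
    m=ok&(abs(Q[...,0]-x)<3)&(abs(Q[...,1]-y)<3)&(Q[...,2]<90)
    if m.sum():print(x,y,m.sum(),np.round(np.median(Q[m][:,2]),2))
E
```

```text
hinge frame tcp [ 6.400e+01 -1.000e-01  1.666e+02] rot [-1.80e+02  1.00e-01 -1.92e+01] F [ 0.1 -0.9  0.3] t 21.325 gap -0.0
tool shift [-2.  -0.1 -3.4] turn [-0.     0.001 -0.   ]
50 -30 40 59.86
50 0 37 59.46
50 30 42 59.82
65 -30 36 59.62
65 0 36 60.4
65 30 36 59.99
75 -30 40 59.75
75 0 39 60.65
75 30 44 59.83
85 -30 42 59.9
85 0 36 60.61
85 30 42 60.04
100 -30 37 59.63
100 0 40 59.62
100 30 37 59.69
```

View pics/w7.png

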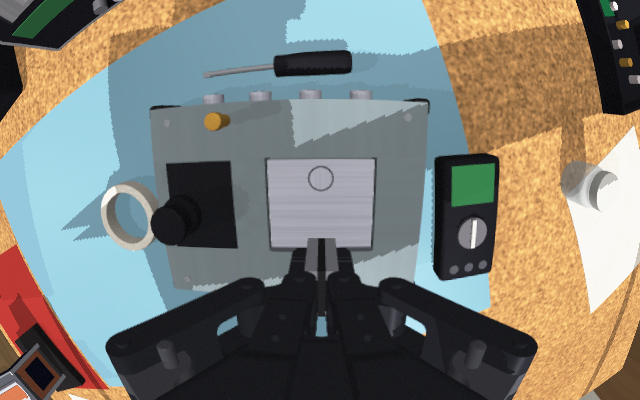

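The picture shows the cover shut and flush at (320,203), with its mark at (320,178). The loupe (175,220), standoff (215,121), tape (130,216), driver (310,64), meter (467,215) and jar (600,190) all stand in place.

```bash
python3 -c "
from bench import job
print(job.hand_in())"
```

```text
the job is handed in; nothing more can be done
None
```

I opened the cover, pressed the reset button fully down (about 6 mm, measured by depth camera), and latched the cover shut again flush with the deck. The bystanders look undisturbed in the last picture; the job is handed in, and `hand_in` gave no verdict.

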